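# Tip the tea chest shut and press it onto its catch

## Robot

A 6-joint arm with a two-finger parallel gripper is mounted at the origin on the work surface. World frame = base frame: x ahead of the robot, y to its left, z up, the work surface at z = 0. Lengths are in m, angles in rad, forces in N, time in s.
With the tool pointing down it reaches from about 0.4 to 0.825 m from the base axis. Payload 7 kg.
Tool frame: the origin (TCP) lies on the centre line of the jaws, within the pads' length; the fingertips stand 22 mm ahead of it and the grasp point (between the pads) lies 3 mm ahead of it (arm.tcp_to_tips is the distance from the TCP to the fingertips, in m); z points along the fingers, y is the line along which they close (so a half turn about z gives the same grasp; the last joint's range is limited). The gripper opens to 88 mm and grips with 3 to 60 N. Pads are 19 mm wide; open, the fingers measure 130 mm over their backs; the gripper's body (78 mm by 193 mm) begins 47 mm behind the grasp point.
Start: joints at [1.595, 0.359, 0.012, 0, -1.224, -0.288], TCP at [0.176, 0.652, 0.249] pointing down, gripper open.
Joint ranges: [-3.07, 3.07], [-1.43, 2.12], [-1.02, 1.25], [-3.03, 1.67], [-3.05, -0], [-3.03, 3.03]. Speed limits (rad/s): [2.39, 2.39, 3.01, 3.14, 3.14, 3.14].

## Interface

Orientations are given as [roll, pitch, yaw] about the fixed x, y, z axes, in that order (R = Rz(yaw) Ry(pitch) Rx(roll)).
In Python, from station import arm gives the robot as it stands.
- The arm moves only by the tool jog_arm, never from a script. Its argument "targets" is a list of rows, each an object of numbers: "dx", "dy", "dz": the shift along the tool's x, y, z in mm; "rx", "ry", "rz": the turn, a rotation vector about the tool's x, y, z in rad; "gripper": the closure, from 0 (fully open) to 1 (shut). In form: [{"dx": .., "dy": .., "dz": .., "rx": .., "ry": .., "rz": .., "gripper": ..}, ...]. A call has exactly 8 rows; each row is the pose to reach, as a shift and turn from the pose commanded when the call began, along the tool's axes at that moment; what a row does not reach only later rows make up. A row lasts 1/12 s, in which the tool goes at most 41.7 mm and 7.16 degrees, less where a joint would pass 70% of its speed; a pose out of reach is approached as far as the arm can. A call with a gripper value outside its range is refused whole. The fingers move at their own pace and stop on an object; "force" is the grip in N (left out, the last holds). Time passes only in rows, so rows that repeat a pose let the fingers close, or fill a call up. It gives the time, the measured TCP pose, the force, the opening and the grip force at its end, in the units of the state.
- arm.get_state(): the state, without advancing time (a new reading comes with each control period).
- arm.grab_frame(name): name is "side" or "top"; returns a dict with "frame" (480x640x3 uint8, red, green, blue), "z_map" (480x640 float32, m along the optical axis (not along the pixel's ray), 0 where there is no reading), "fx", "fy", "cx", "cy" (pixels), "distortion" ([k1, k2, p1, p2, k3] as OpenCV has them; the pictures are not rectified), "view" (4x4, takes a point from world to camera coordinates). Camera axes: x right, y down, z forward; pixel columns grow to the right and rows downward; lengths in m; the calibration is good to about 2 mm. A picture is of the moment at which its call begins.
- arm.job_done(): hands the job in; it is judged then, once.
The state is a dict: "t": time; "q": joint angles; "qd": joint speeds; "joint_efforts": joint torques, N m; "eef_pos": TCP position; "ee_rot": TCP orientation; "force": force on the tool from outside, world axes, zero at the start; "moment": the same for the moment, N m; "width": finger opening in m; "gripper_force": force on a finger pad.
Only numpy, scipy, OpenCV 4.12 (cv2) and the standard library are available. Lean on these libraries where they do the work, as an engineer would, in place of code of your own. Each camera call takes 0.05 s, during which the arm holds its last target. There are 200 camera calls.

## Task

Close the wooden tea chest on the pantry counter: push its open lid gently from behind, past upright, until it goes over by itself, then get out of its way and let it swing down under its own weight with no hand on it. It comes to rest slightly ajar on a stiff catch stud, so then press the lid's front edge fully home with about 15 newtons, held for half a second to set the catch. Never push with more than 20 newtons, and leave everything else where it stands.

Things in the scene. Friction and masses are not known exactly. Their poses are not given: they have to be found in the camera images.
- chest: Open-topped wooden chest fixed to the counter: 180 (own x) by 240 (own y) by 100 mm high, walls 8 mm. Origin: centre of its underside, z up. Its +x side carries the hinge, its -x side (front) the catch. The hinge stands roughly to the robot's left (+y), the front to the right, turned up to 25 degrees either way. No touch on chest or lid may exceed 20 N.
- lid (a joint): Lid angle (rad): 0 shut, 1.57 upright; starts 1.7 to 1.84, leaning back; stop at 1.9. Stiff hinge (friction 0.17 N m, damping 0.5 N m s/rad): near upright it stays where left, and falls by itself only below about 1.3 (heavy lid) to 1.0 (light lid), in 2 to 5 s, onto the catch at about 0.05. A heavy lid first sinks back to the stop. Hands off from 0.7 to 0.12.
- hinge (a point): Midpoint of the hinge line, on the rear top rim at (90, 0, 100) mm in the chest's frame; the line runs along the chest's y. The lid is a flat wooden board 185 mm from here to its front edge, 248 mm wide, 16 mm thick, 0.38 to 0.75 kg; its underside starts at this line.
- lid_edge (a point): Middle of the lid's front edge on its outer face (the upper one when shut; the one to push from behind), 185 mm from the hinge line, 16 mm off the underside. Shut, it lies at (-95, 0, 116) mm in the chest's frame. Push 20 to 25 mm below it, meeting it at 0.03 m/s: 2 to 6 N; faster, or hooked deeper so the edge jams on the gripper, breaks 20 N.
- catch (a joint): Travel of the brass catch stud (m): 0 standing 9 mm proud of the front rim (as at the start), 0.009 flush. Diameter 8 mm, at (-85, 0) mm in the chest's frame. It resists with about 9 N and stays where pushed; the lid's weight alone does not move it. Pressing the lid's edge above it takes 6 to 9 N until the lid meets the rim, then the force climbs steeply.
- tin_round: Small round tea tin, 52 mm diameter, 66 mm high, loose in the chest. Origin: centre of underside. Leave alone.
- tin_small: Smaller bare metal tin, 42 mm diameter, 55 mm high, loose in the chest. Origin: centre of underside. Leave alone.
- packet: Cardboard packet 50 by 80 by 60 mm high, loose in the chest. Origin: centre of underside. Leave alone.
- mug: White mug, 74 mm diameter, 85 mm high, behind the chest (hinge side). Origin: centre of underside. Leave alone.
- jar: Amber glass jar, 72 mm diameter, 100 mm high, in front of the chest (catch side). Origin: centre of underside. Leave alone.
- carton: Cardboard carton 60 by 130 by 190 mm high, far to the right. Origin: centre of underside. Leave alone.
- bowl: Blue bowl, 140 mm diameter, 60 mm high, far to the left. Origin: centre of underside. Leave alone.

How it is judged:
By the outcome, as a careful person would: the job done as asked, in the order asked, and still so for the second after the job is handed in, with the robot touching nothing.
It also fails if it takes over 72 s, if anything falls off the work surface, if the arm or the gripper's body presses on something with over 40 N, if the wrist force passes 120 N, or if a joint passes its speed limit or range.

## Working session

There is one attempt and no reset: what is moved stays moved. The work goes in short steps, Python scripts to look and compute and a tool call to move; the robot and the scene stay as the last step left them, time stands still between calls to the robot, and variables do not carry over. Pictures are saved under pics/ and viewed, at most 10 in all, crops included, and the job is handed in when it is done.

Besides the shell and the picture viewer there is one more tool, called after "Emit:" by a JSON object that holds its "method" and its "body". jog_arm: Moves the arm, as the interface text tells. Its arguments: {"type":"object","properties":{"targets":{"type":"array","items":{"type":"object","properties":{"dx":{"type":"number"},"dy":{"type":"number"},"dz":{"type":"number"},"rx":{"type":"number"},"ry":{"type":"number"},"rz":{"type":"number"},"gripper":{"type":"number"}}}},"force":{"type":"number"}},"required":["targets"]}

```bash
mkdir -p pics; ls; python3 - <<'E'
from station import arm
import cv2,numpy as np,pickle
s=arm.get_state();print({k:np.round(v,3) for k,v in s.items()})
for n in("side","top"):
    d=arm.grab_frame(n);pickle.dump(d,open(n+'.pkl','wb'))
    cv2.imwrite(f'pics/{n}0.png',d['frame'][:,:,::-1]);print(n,d['fx'],d['cx'],d['cy'],d['distortion'],np.round(d['view'],3).tolist())
E
```

```text
pics
{'t': np.float64(0.0), 'q': array([ 1.595,  0.359,  0.011, -0.   , -1.224, -0.288]), 'qd': array([ 0.001, -0.001,  0.002, -0.   ,  0.001,  0.002]), 'joint_efforts': array([ 0.0000e+00, -5.8271e+01,  2.9308e+01,  6.9980e+00,  7.0000e-03,
       -0.0000e+00]), 'eef_pos': array([0.176, 0.651, 0.248]), 'ee_rot': array([ 3.14 , -0.   , -0.264]), 'force': array([ 0.575,  0.373, -0.028]), 'moment': array([ 0.031, -0.004,  0.056]), 'gripper_force': np.float64(0.0), 'width': np.float64(0.087)}
side 475.1012979622585 317.09213764998077 233.66600215876724 [-0.12214126  0.          0.          0.          0.        ] [[0.702, -0.712, -0.007, -0.379], [-0.548, -0.534, -0.644, 0.35], [0.455, 0.456, -0.765, 1.224], [0.0, 0.0, 0.0, 1.0]]
top 583.5490105015725 317.0120674835318 233.3457188211084 [-0.16236764  0.          0.          0.          0.        ] [[0.007, -1.0, 0.006, -0.011], [-0.999, -0.007, -0.049, 0.544], [0.049, -0.005, -0.999, 1.776], [0.0, 0.0, 0.0, 1.0]]
```

View pics/side0.png

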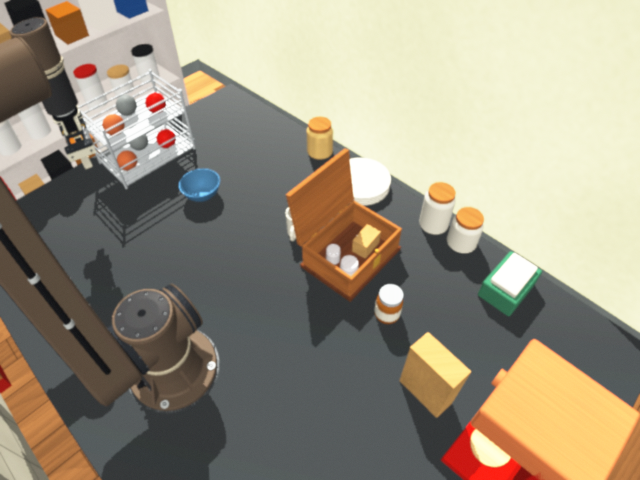

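View pics/top0.png

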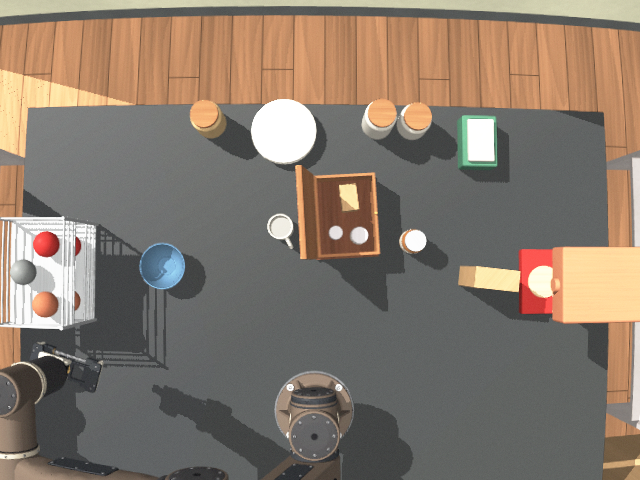

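The side view shows the chest at about (350,240), with its lid up and leaning back and the mug behind it. In the top view the rim corners are at about (315,175), (376,173), (381,255) and (317,260). The lid's top edge runs (298,168)–(305,258), the mug is at (281,228) and the jar at (413,241).

```bash
cat > h.py <<'E'
import numpy as np,cv2,pickle
def cloud(d):
    v,u=np.mgrid[0:480,0:640]
    K=np.array([[d['fx'],0,d['cx']],[0,d['fy'],d['cy']],[0,0,1.]])
    n=cv2.undistortPoints(np.stack([u,v],-1).reshape(-1,1,2).astype(np.float64),K,np.array(d['distortion'])).reshape(480,640,2)
    z=d['z_map'].astype(float)
    P=np.dstack([n*z[...,None],z]);V=np.array(d['view'])
    W=(P-V[:3,3])@V[:3,:3]; W[z==0]=np.nan
    return W
def wood(d):
    h=cv2.cvtColor(d['frame'],cv2.COLOR_RGB2HSV)
    return (h[...,0]<18)&(h[...,1]>110)
E
python3 - <<'E'
from h import *
for n in('top','side'):
    d=pickle.load(open(n+'.pkl','rb'));W=cloud(d);m=wood(d)
    roi=np.zeros((480,640),bool)
    if n=='top': roi[155:275,285:392]=1
    else: roi[145:300,285:405]=1
    q=m&roi&np.isfinite(W[...,2]);P=W[q]
    print(n,len(P),'zhist',np.histogram(P[:,2],bins=np.arange(0,.34,.02))[0])
    rim=q&(abs(W[...,2]-.1)<.008)
    R=W[rim];
    if n=='top':
        r=cv2.minAreaRect(R[:,:2].astype(np.float32));print('rim',len(R),r,np.round(cv2.boxPoints(r),4).tolist(),'z',np.median(R[:,2]))
    L=P[P[:,2]>.125]
    c=L.mean(0);U,S,Vt=np.linalg.svd(L-c,full_matrices=False);print('lid',len(L),'c',c,'n',Vt[2],'rms',S[2]/len(L)**.5,'zmax',np.percentile(L[:,2],[95,99,100]))
    T=L[L[:,2]>np.percentile(L[:,2],97)-.008];print('top edge mean',T.mean(0),T.min(0),T.max(0))
d=pickle.load(open('top.pkl','rb'));W=cloud(d)
for nm,(u,v) in dict(mug=(281,228),jar=(413,241),tab=(250,300)).items():
    B=W[v-12:v+13,u-12:u+13].reshape(-1,3);B=B[B[:,2]>np.nanmax(B[:,2])-.008];print(nm,B.mean(0),B.min(0),B.max(0))
E
```

```text
top 5793 zhist [2545  539  108  138  383  544  110   99  100  126  107  127  122  276
  422    0]
rim 759 ((0.5957624316215515, -0.09045186638832092), (0.2407592535018921, 0.18044103682041168), 3.6397552490234375) [[0.4699000120162964, -0.008100000210106373], [0.4814000129699707, -0.18809999525547028], [0.7215999960899353, -0.1728000044822693], [0.7102000117301941, 0.007199999876320362]] z 0.10096863999167768
lid 1461 c [0.58682349 0.02373962 0.23553162] n [-0.06241363  0.97261021 -0.22390605] rms 0.003860444480425483 zmax [0.28619172 0.28872332 0.29196589]
top edge mean [0.58776563 0.03626252 0.28320933] [0.4661707  0.02289601 0.27910191] [0.71041918 0.05127395 0.29196589]
side 8678 zhist [1470  669  764  782 1118  501  337  333  345  365  361  384  402  552
  166    0]
lid 3154 c [0.57492839 0.01906276 0.21317772] n [ 0.0575766  -0.97928237  0.19414164] rms 0.003147302452695337 zmax [0.280085   0.28236125 0.286709  ]
top edge mean [0.57709025 0.03464771 0.27898605] [0.46254712 0.01731379 0.27302516] [0.70790894 0.05431493 0.286709  ]
mug [0.5549301 0.1027163 0.0903267] [0.52546981 0.06717949 0.08768705] [0.5906708  0.13517949 0.09561618]
jar [ 0.5179818  -0.29063976  0.10684106] [ 0.48974875 -0.31924049  0.10473405] [ 0.55110949 -0.26311627  0.11273303]
tab [0.33494375 0.19602895 0.00960811] [0.30129612 0.16359589 0.00745647] [0.37198543 0.23443181 0.0154174 ]
```

```bash
cat >> h.py <<'E'
from scipy.spatial.transform import Rotation as Ro
H=np.array([.590,-.0005,.1]);hx=np.array([-.064,.998,0]);up=np.array([0,0,1.])
def pose(back,z,phi):  # TCP at back mm behind hinge line, z mm; tilt phi
    R=Ro.from_matrix(np.stack([-hx,np.cross([0,0,-1.],-hx),[0,0,-1.]],1))*Ro.from_rotvec([0,phi,0])
    return H*[1,1,0]+hx*back/1e3+up*z/1e3,R
def touch(th,s,phi,gap=0):  # TCP (back,z) whose tip corner touches outer face at s mm from hinge
    d=np.array([-np.cos(th),np.sin(th)]);n=np.array([np.sin(th),np.cos(th)])
    p=s*d+(16+gap)*n+[0,100]
    x=np.array([-np.cos(phi),np.sin(phi)]);zz=np.array([-np.sin(phi),-np.cos(phi)])
    return p-9.5*x-22*zz
def rel(arm,tgt):
    s=arm.get_state();R0=Ro.from_euler('xyz',s['ee_rot']);p,R=tgt
    print('t',round(float(s['t']),2),'pos',np.round(s['eef_pos'],4),'F',np.round(s['force'],1),'q',np.round(s['q'],2))
    print('d mm',np.round(R0.inv().apply(p-s['eef_pos'])*1e3,1),'rot',np.round((R0.inv()*R).as_rotvec(),3))
E
python3 - <<'E'
from h import *;from station import arm
print(touch(1.77,163,.6),touch(1.0,163,.6))
rel(arm,pose(140,330,0))
E
```

```text
[ 68.2022911  269.40364806] [-54.34291734 258.59788745]
t 0.1 pos [0.1759 0.6513 0.2477] F [-0.6 -0.1  0.6] q [ 1.6   0.36  0.01 -0.   -1.22 -0.29]
d mm [524.7 388.8 -81.6] rot [ 1.000e-03 -1.000e-03  1.243e+00]
```

Emit:
{"method": "jog_arm", "body": {"targets": [{"dz":-40,"gripper":1},{"dz":-80,"gripper":1},{"dx":120,"dy":89,"dz":-82,"rz":0.3,"gripper":1},{"dx":240,"dy":178,"dz":-82,"rz":0.6,"gripper":1},{"dx":340,"dy":252,"dz":-82,"rz":0.8,"gripper":1},{"dx":440,"dy":326,"dz":-82,"rz":1.0,"gripper":1},{"dx":525,"dy":389,"dz":-82,"rz":1.24,"gripper":1},{"dx":525,"dy":389,"dz":-82,"rz":1.24,"gripper":1}], "force": 20}}

```text
invalid input at $.targets[0]: expected keys dx, dy, dz, rx, ry, rz, gripper
```

```bash
python3 -c "
from h import *;from station import arm
rel(arm,pose(140,330,0))"
```

```text
t 0.1 pos [0.1759 0.6513 0.2477] F [-0.6 -0.1  0.6] q [ 1.6   0.36  0.01 -0.   -1.22 -0.29]
d mm [524.7 388.8 -81.6] rot [ 1.000e-03 -1.000e-03  1.243e+00]
```

Emit:
{"method": "jog_arm", "body": {"targets": [{"dx":0,"dy":0,"dz":-40,"rx":0,"ry":0,"rz":0,"gripper":1},{"dx":0,"dy":0,"dz":-80,"rx":0,"ry":0,"rz":0,"gripper":1},{"dx":33,"dy":25,"dz":-82,"rx":0,"ry":0,"rz":0.1,"gripper":1},{"dx":66,"dy":49,"dz":-82,"rx":0,"ry":0,"rz":0.2,"gripper":1},{"dx":99,"dy":73,"dz":-82,"rx":0,"ry":0,"rz":0.3,"gripper":1},{"dx":132,"dy":98,"dz":-82,"rx":0,"ry":0,"rz":0.4,"gripper":1},{"dx":165,"dy":122,"dz":-82,"rx":0,"ry":0,"rz":0.5,"gripper":1},{"dx":198,"dy":147,"dz":-82,"rx":0,"ry":0,"rz":0.6,"gripper":1}], "force": 20}}

```text
t: 0.77
eef_pos: [0.3295, 0.4563, 0.3303]
ee_rot: [3.141, -0.0, -0.868]
force: [0.5, -0.0, 0.3]
width: 0.0398
gripper_force: 0.0
```

```bash
python3 -c "
from h import *;from station import arm
rel(arm,pose(140,330,0))"
```

```text
t 0.77 pos [0.3295 0.4563 0.3303] F [ 0.5 -0.   0.3] q [ 1.29  0.13 -0.11 -0.   -1.33 -0.59]
d mm [4.045e+02 1.290e+01 3.000e-01] rot [ 0.    -0.     0.638]
```

Emit:
{"method": "jog_arm", "body": {"targets": [{"dx":40,"dy":1,"dz":0,"rx":0,"ry":0,"rz":0.1,"gripper":1},{"dx":80,"dy":3,"dz":0,"rx":0,"ry":0,"rz":0.2,"gripper":1},{"dx":120,"dy":4,"dz":0,"rx":0,"ry":0,"rz":0.3,"gripper":1},{"dx":160,"dy":5,"dz":0,"rx":0,"ry":0,"rz":0.4,"gripper":1},{"dx":200,"dy":6,"dz":0,"rx":0,"ry":0,"rz":0.5,"gripper":1},{"dx":240,"dy":8,"dz":0,"rx":0,"ry":0,"rz":0.6,"gripper":1},{"dx":270,"dy":9,"dz":0,"rx":0,"ry":0,"rz":0.63,"gripper":1},{"dx":290,"dy":9,"dz":0,"rx":0,"ry":0,"rz":0.63,"gripper":1}]}}

```text
t: 1.43
eef_pos: [0.5115, 0.2291, 0.3303]
ee_rot: [3.141, -0.001, -1.498]
force: [-0.2, 0.2, 0.1]
width: 0.0006
gripper_force: 0.0
```

```bash
python3 -c "
from h import *;from station import arm
rel(arm,pose(150,320,0.6))"
```

```text
t 1.43 pos [0.5115 0.2291 0.3303] F [-0.2  0.2  0.1] q [ 0.77  0.13 -0.11  0.   -1.33 -0.7 ]
d mm [ 84.7 -63.   10.3] rot [-0.002  0.599  0.009]
```

Emit:
{"method": "jog_arm", "body": {"targets": [{"dx":10,"dy":-10,"dz":0,"rx":0,"ry":0.1,"rz":0,"gripper":1},{"dx":20,"dy":-20,"dz":0,"rx":0,"ry":0.2,"rz":0,"gripper":1},{"dx":30,"dy":-30,"dz":0,"rx":0,"ry":0.3,"rz":0,"gripper":1},{"dx":45,"dy":-40,"dz":0,"rx":0,"ry":0.4,"rz":0,"gripper":1},{"dx":60,"dy":-50,"dz":0,"rx":0,"ry":0.5,"rz":0,"gripper":1},{"dx":75,"dy":-60,"dz":5,"rx":0,"ry":0.6,"rz":0,"gripper":1},{"dx":85,"dy":-63,"dz":10,"rx":0,"ry":0.6,"rz":0,"gripper":1},{"dx":85,"dy":-63,"dz":10,"rx":0,"ry":0.6,"rz":0,"gripper":1}]}}

```text
t: 2.1
eef_pos: [0.5792, 0.1507, 0.3174]
ee_rot: [3.135, -0.602, -1.491]
force: [-0.0, 0.6, 0.7]
width: 0.0005
gripper_force: 0.0
```

```bash
python3 - <<'E'
from h import *;from station import arm
rel(arm,pose(108,269,0.6))
d=arm.grab_frame('side');f=d['frame'][80:320,200:520];cv2.imwrite('pics/s1.png',cv2.resize(f,None,fx=2,fy=2)[:,:,::-1])
E
```

```text
t 2.1 pos [0.5792 0.1507 0.3174] F [-0.   0.6  0.7] q [ 0.82  0.34 -0.17  0.43 -1.51 -0.87]
d mm [ 8.5 -0.8 64.6] rot [-0.003 -0.002  0.013]
```

View pics/s1.png

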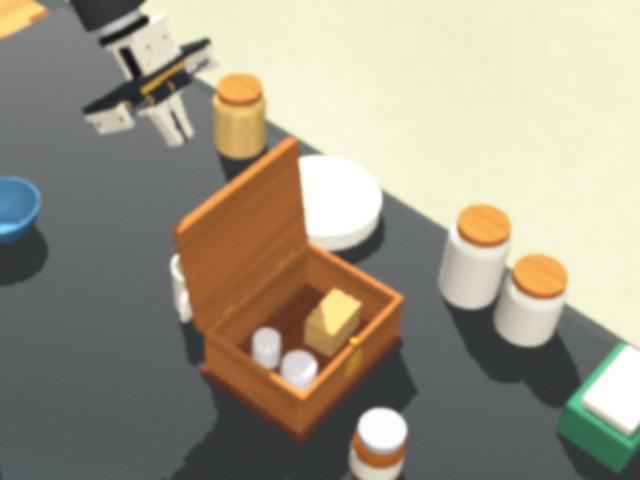

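The gripper is behind the lid, with its fingertips at about (178,138) in the crop, clear of everything. The lid's rear-face top edge runs (180,235)–(295,143).

Emit:
{"method": "jog_arm", "body": {"targets": [{"dx":1,"dy":0,"dz":10,"rx":0,"ry":0,"rz":0.013,"gripper":1},{"dx":2,"dy":0,"dz":20,"rx":0,"ry":0,"rz":0.013,"gripper":1},{"dx":4,"dy":-1,"dz":30,"rx":0,"ry":0,"rz":0.013,"gripper":1},{"dx":5,"dy":-1,"dz":40,"rx":0,"ry":0,"rz":0.013,"gripper":1},{"dx":6,"dy":-1,"dz":50,"rx":0,"ry":0,"rz":0.013,"gripper":1},{"dx":8,"dy":-1,"dz":60,"rx":0,"ry":0,"rz":0.013,"gripper":1},{"dx":8,"dy":-1,"dz":65,"rx":0,"ry":0,"rz":0.013,"gripper":1},{"dx":8,"dy":-1,"dz":65,"rx":0,"ry":0,"rz":0.013,"gripper":1}]}}

```text
t: 2.82
eef_pos: [0.5836, 0.1075, 0.2704]
ee_rot: [-3.134, -0.601, -1.51]
force: [-0.2, 0.1, 0.4]
width: 0.0007
gripper_force: 0.0
```

```bash
python3 - <<'E'
from h import *;from station import arm
rel(arm,pose(82,269,0.6))
from h import touch
for th in (1.77,1.6,1.4,1.2,1.1,1.0,.9,.8): print(th,np.round(touch(th,163,.6),1))
d=arm.grab_frame('top');f=d['frame'][140:290,240:440];cv2.imwrite('pics/t1.png',cv2.resize(f,None,fx=4,fy=4)[:,:,::-1])
E
```

```text
t 2.82 pos [0.5836 0.1075 0.2704] F [-0.2  0.1  0.4] q [ 0.77  0.34 -0.29  0.46 -1.38 -0.89]
d mm [20.8  0.6 16. ] rot [-0.006 -0.001 -0.002]
1.77 [ 68.2 269.4]
1.6 [ 41.  275.3]
1.4 [  8.3 276.1]
1.2 [-23.9 270.5]
1.1 [-39.4 265.3]
1.0 [-54.3 258.6]
0.9 [-68.5 250.4]
0.8 [-81.8 240.9]
```

View pics/t1.png

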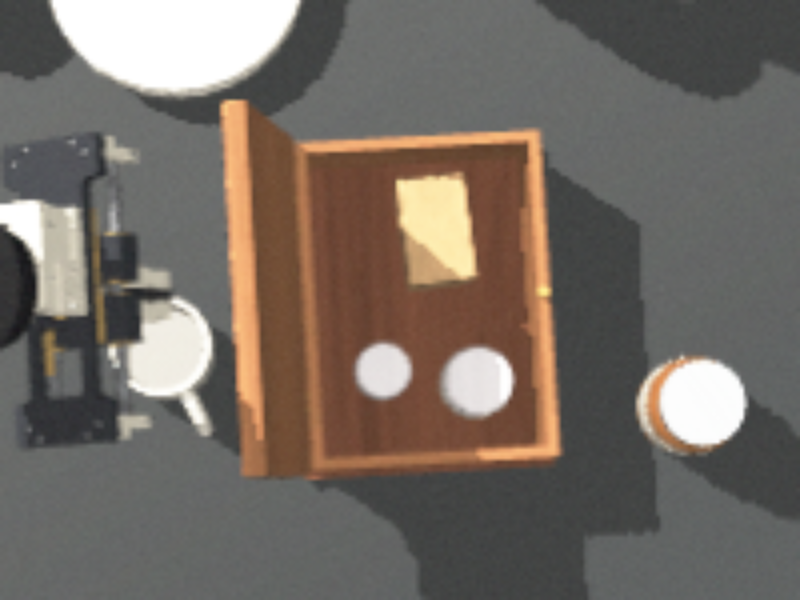

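The top view shows the closed fingertips at crop (170,285), centred on the lid. The lid's outer edge is at column ~230, which leaves a gap of about 40 mm, as computed. I'll close in to ~14 mm, then approach slowly.

Emit:
{"method": "jog_arm", "body": {"targets": [{"dx":4,"dy":0,"dz":3,"rx":0,"ry":0,"rz":0,"gripper":1},{"dx":8,"dy":0,"dz":6,"rx":0,"ry":0,"rz":0,"gripper":1},{"dx":11,"dy":0,"dz":8,"rx":0,"ry":0,"rz":0,"gripper":1},{"dx":14,"dy":0,"dz":10,"rx":0,"ry":0,"rz":0,"gripper":1},{"dx":16,"dy":0,"dz":12,"rx":0,"ry":0,"rz":0,"gripper":1},{"dx":18,"dy":0,"dz":13,"rx":0,"ry":0,"rz":0,"gripper":1},{"dx":20,"dy":0,"dz":14.5,"rx":0,"ry":0,"rz":0,"gripper":1},{"dx":21,"dy":0,"dz":16,"rx":0,"ry":0,"rz":0,"gripper":1}]}}

```text
t: 3.53
eef_pos: [0.5859, 0.0822, 0.2702]
ee_rot: [-3.132, -0.6, -1.51]
force: [0.1, 0.3, -0.1]
width: 0.0006
gripper_force: 0.0
```

Emit:
{"method": "jog_arm", "body": {"targets": [{"dx":2,"dy":0,"dz":1.4,"rx":0,"ry":0,"rz":0,"gripper":1},{"dx":4,"dy":0,"dz":2.8,"rx":0,"ry":0,"rz":0,"gripper":1},{"dx":6,"dy":0,"dz":4.1,"rx":0,"ry":0,"rz":0,"gripper":1},{"dx":8,"dy":0,"dz":5.4,"rx":0,"ry":0,"rz":0,"gripper":1},{"dx":10,"dy":0,"dz":6.7,"rx":0,"ry":0,"rz":0,"gripper":1},{"dx":12,"dy":0,"dz":8,"rx":0,"ry":0,"rz":0,"gripper":1},{"dx":14,"dy":0,"dz":9.2,"rx":0,"ry":0,"rz":0,"gripper":1},{"dx":16,"dy":0,"dz":10.5,"rx":0,"ry":0,"rz":0,"gripper":1}]}}

```text
t: 4.2
eef_pos: [0.5871, 0.0631, 0.2705]
ee_rot: [-3.133, -0.6, -1.51]
force: [-0.5, 2.2, -0.7]
width: 0.0002
gripper_force: 1.4
```

```bash
python3 -c "
from h import *;from station import arm
rel(arm,pose(*touch(1.6,163,.6),.6))"
```

```text
t 4.2 pos [0.5871 0.0631 0.2705] F [-0.5  2.2 -0.7] q [ 0.7   0.31 -0.34  0.49 -1.33 -0.86]
d mm [21.4  1.2  8.9] rot [-0.007  0.    -0.002]
```

Emit:
{"method": "jog_arm", "body": {"targets": [{"dx":2.6,"dy":0,"dz":1.1,"rx":0,"ry":0,"rz":0,"gripper":1},{"dx":5.2,"dy":0,"dz":2.2,"rx":0,"ry":0,"rz":0,"gripper":1},{"dx":7.8,"dy":0,"dz":3.3,"rx":0,"ry":0,"rz":0,"gripper":1},{"dx":10.4,"dy":0,"dz":4.4,"rx":0,"ry":0,"rz":0,"gripper":1},{"dx":13,"dy":0,"dz":5.5,"rx":0,"ry":0,"rz":0,"gripper":1},{"dx":15.6,"dy":0,"dz":6.6,"rx":0,"ry":0,"rz":0,"gripper":1},{"dx":18.2,"dy":0,"dz":7.7,"rx":0,"ry":0,"rz":0,"gripper":1},{"dx":20.8,"dy":0,"dz":8.8,"rx":0,"ry":0,"rz":0,"gripper":1}]}}

```text
t: 4.87
eef_pos: [0.5885, 0.041, 0.275]
ee_rot: [-3.133, -0.6, -1.51]
force: [-1.0, 2.2, 1.8]
width: 0.0008
gripper_force: 1.1
```

```bash
python3 -c "
from h import *;from station import arm
rel(arm,pose(*touch(1.47,163,.6),.6));rel(arm,pose(*touch(1.33,163,.6),.6))"
```

```text
t 4.87 pos [0.5885 0.041  0.275 ] F [-1.   2.2  1.8] q [ 0.67  0.29 -0.36  0.5  -1.32 -0.83]
d mm [18.8  1.2 10.9] rot [-0.007  0.    -0.002]
t 4.87 pos [0.5885 0.041  0.275 ] F [-1.   2.2  1.8] q [ 0.67  0.29 -0.36  0.5  -1.32 -0.83]
d mm [36.8  1.3 25.2] rot [-0.007  0.    -0.002]
```

Emit:
{"method": "jog_arm", "body": {"targets": [{"dx":2.3,"dy":0,"dz":1.3,"rx":0,"ry":0,"rz":0,"gripper":1},{"dx":4.6,"dy":0,"dz":2.6,"rx":0,"ry":0,"rz":0,"gripper":1},{"dx":7,"dy":0,"dz":4,"rx":0,"ry":0,"rz":0,"gripper":1},{"dx":9.3,"dy":0,"dz":5.4,"rx":0,"ry":0,"rz":0,"gripper":1},{"dx":11.6,"dy":0,"dz":6.8,"rx":0,"ry":0,"rz":0,"gripper":1},{"dx":14,"dy":0,"dz":8.2,"rx":0,"ry":0,"rz":0,"gripper":1},{"dx":16.4,"dy":0,"dz":9.6,"rx":0,"ry":0,"rz":0,"gripper":1},{"dx":18.8,"dy":0,"dz":11,"rx":0,"ry":0,"rz":0,"gripper":1}]}}

```text
t: 5.53
eef_pos: [0.5899, 0.0192, 0.2764]
ee_rot: [-3.133, -0.6, -1.509]
force: [0.4, 2.2, -0.2]
width: 0.0005
gripper_force: 0.8
```

Emit:
{"method": "jog_arm", "body": {"targets": [{"dx":2.3,"dy":0,"dz":1.7,"rx":0,"ry":0,"rz":0,"gripper":1},{"dx":4.6,"dy":0,"dz":3.4,"rx":0,"ry":0,"rz":0,"gripper":1},{"dx":6.9,"dy":0,"dz":5.2,"rx":0,"ry":0,"rz":0,"gripper":1},{"dx":9.2,"dy":0,"dz":7,"rx":0,"ry":0,"rz":0,"gripper":1},{"dx":11.4,"dy":0,"dz":8.8,"rx":0,"ry":0,"rz":0,"gripper":1},{"dx":13.6,"dy":0,"dz":10.6,"rx":0,"ry":0,"rz":0,"gripper":1},{"dx":15.8,"dy":0,"dz":12.5,"rx":0,"ry":0,"rz":0,"gripper":1},{"dx":18,"dy":0,"dz":14.4,"rx":0,"ry":0,"rz":0,"gripper":1}]}}

```text
t: 6.2
eef_pos: [0.5914, -0.0037, 0.2747]
ee_rot: [-3.133, -0.6, -1.51]
force: [-1.2, 0.2, 1.4]
width: 0.0005
gripper_force: 0.6
```

```bash
python3 -c "
from h import *;from station import arm
for t in(1.2,1.1,1.0,.9):rel(arm,pose(*touch(t,163,.6),.6))"
```

```text
t 6.2 pos [ 0.5914 -0.0037  0.2747] F [-1.2  0.2  1.4] q [ 0.6   0.27 -0.4   0.53 -1.28 -0.8 ]
d mm [14.6  1.3 15.1] rot [-0.007 -0.    -0.002]
t 6.2 pos [ 0.5914 -0.0037  0.2747] F [-1.2  0.2  1.4] q [ 0.6   0.27 -0.4   0.53 -1.28 -0.8 ]
d mm [24.5  1.4 28.1] rot [-0.007 -0.    -0.002]
t 6.2 pos [ 0.5914 -0.0037  0.2747] F [-1.2  0.2  1.4] q [ 0.6   0.27 -0.4   0.53 -1.28 -0.8 ]
d mm [33.1  1.4 42.1] rot [-0.007 -0.    -0.002]
t 6.2 pos [ 0.5914 -0.0037  0.2747] F [-1.2  0.2  1.4] q [ 0.6   0.27 -0.4   0.53 -1.28 -0.8 ]
d mm [40.1  1.5 56.9] rot [-0.007 -0.    -0.002]
```

Emit:
{"method": "jog_arm", "body": {"targets": [{"dx":2,"dy":0,"dz":1.8,"rx":0,"ry":0,"rz":0,"gripper":1},{"dx":4,"dy":0,"dz":3.6,"rx":0,"ry":0,"rz":0,"gripper":1},{"dx":6,"dy":0,"dz":5.5,"rx":0,"ry":0,"rz":0,"gripper":1},{"dx":8,"dy":0,"dz":7.5,"rx":0,"ry":0,"rz":0,"gripper":1},{"dx":9.8,"dy":0,"dz":9.4,"rx":0,"ry":0,"rz":0,"gripper":1},{"dx":11.5,"dy":0,"dz":11.3,"rx":0,"ry":0,"rz":0,"gripper":1},{"dx":13,"dy":0,"dz":13.2,"rx":0,"ry":0,"rz":0,"gripper":1},{"dx":14.6,"dy":0,"dz":15.1,"rx":0,"ry":0,"rz":0,"gripper":1}]}}

```text
t: 6.87
eef_pos: [0.5928, -0.0242, 0.2705]
ee_rot: [-3.133, -0.6, -1.51]
force: [-0.4, 0.5, -0.2]
width: 0.0005
gripper_force: 0.3
```

Emit:
{"method": "jog_arm", "body": {"targets": [{"dx":1.5,"dy":0,"dz":1.9,"rx":0,"ry":0,"rz":0,"gripper":1},{"dx":3,"dy":0,"dz":3.8,"rx":0,"ry":0,"rz":0,"gripper":1},{"dx":4.4,"dy":0,"dz":5.7,"rx":0,"ry":0,"rz":0,"gripper":1},{"dx":5.8,"dy":0,"dz":7.6,"rx":0,"ry":0,"rz":0,"gripper":1},{"dx":7,"dy":0,"dz":9.3,"rx":0,"ry":0,"rz":0,"gripper":1},{"dx":8.2,"dy":0,"dz":11,"rx":0,"ry":0,"rz":0,"gripper":1},{"dx":9.2,"dy":0,"dz":12,"rx":0,"ry":0,"rz":0,"gripper":1},{"dx":10,"dy":0,"dz":13,"rx":0,"ry":0,"rz":0,"gripper":1}]}}

```text
t: 7.53
eef_pos: [0.5939, -0.0396, 0.2654]
ee_rot: [-3.133, -0.6, -1.509]
force: [-0.8, -0.2, 0.2]
width: 0.0005
gripper_force: 0.0
```

```bash
cat >> h.py <<'E'
def lid(arm,n='side'):
    d=arm.grab_frame(n);W=cloud(d);q=wood(d)&np.isfinite(W[...,2])
    L=W-H; a=L@hx; b=L@np.array([-.998,-.064,0]); z=L[...,2]
    q&=(abs(b)<.11)&(a<.04)&(a>-.2)&(z>.03)&(z<.22)
    print('lid pts',q.sum(),'z95 edge',np.round(np.percentile(z[q],98),3) if q.sum()>20 else None)
    if q.sum()>100:
        l=cv2.fitLine(np.stack([a[q],z[q]],1).astype(np.float32),cv2.DIST_HUBER,0,.01,.01).ravel();th=np.arctan2(l[1],-l[0])%np.pi;print('theta fit',round(float(th),3))
    return d
E
python3 -c "
from h import *;from station import arm
for t in(1.1,1.0,.9,.8):rel(arm,pose(*touch(t,163,.6),.6))
lid(arm);lid(arm,'top')"
```

```text
t 7.53 pos [ 0.5939 -0.0396  0.2654] F [-0.8 -0.2  0.2] q [ 0.54  0.26 -0.44  0.57 -1.23 -0.77]
d mm [0.1 1.4 0.1] rot [-0.007 -0.    -0.002]
t 7.53 pos [ 0.5939 -0.0396  0.2654] F [-0.8 -0.2  0.2] q [ 0.54  0.26 -0.44  0.57 -1.23 -0.77]
d mm [ 8.6  1.5 14.1] rot [-0.007 -0.    -0.002]
t 7.53 pos [ 0.5939 -0.0396  0.2654] F [-0.8 -0.2  0.2] q [ 0.54  0.26 -0.44  0.57 -1.23 -0.77]
d mm [15.7  1.6 28.8] rot [-0.007 -0.    -0.002]
t 7.53 pos [ 0.5939 -0.0396  0.2654] F [-0.8 -0.2  0.2] q [ 0.54  0.26 -0.44  0.57 -1.23 -0.77]
d mm [21.3  1.7 44.2] rot [-0.007 -0.    -0.002]
lid pts 491 z95 edge 0.171
theta fit 1.154
lid pts 1461 z95 edge 0.177
theta fit 1.074
```

Pad force has dropped to zero at about 1.1 rad, so the lid is probably going over. I'll back off and look.

Emit:
{"method": "jog_arm", "body": {"targets": [{"dx":0,"dy":0,"dz":-6,"rx":0,"ry":0,"rz":0,"gripper":1},{"dx":0,"dy":0,"dz":-15,"rx":0,"ry":0,"rz":0,"gripper":1},{"dx":0,"dy":0,"dz":-25,"rx":0,"ry":0,"rz":0,"gripper":1},{"dx":0,"dy":0,"dz":-35,"rx":0,"ry":0,"rz":0,"gripper":1},{"dx":0,"dy":0,"dz":-45,"rx":0,"ry":0,"rz":0,"gripper":1},{"dx":0,"dy":0,"dz":-50,"rx":0,"ry":0,"rz":0,"gripper":1},{"dx":0,"dy":0,"dz":-50,"rx":0,"ry":0,"rz":0,"gripper":1},{"dx":0,"dy":0,"dz":-50,"rx":0,"ry":0,"rz":0,"gripper":1}]}}

```text
t: 8.3
eef_pos: [0.5917, -0.0109, 0.3068]
ee_rot: [-3.132, -0.599, -1.509]
force: [1.0, -1.1, -0.2]
width: 0.0002
gripper_force: 0.0
```

```bash
python3 -c "
from h import *;from station import arm
lid(arm);lid(arm,'top');rel(arm,pose(-40,265,.6))"
```

```text
lid pts 737 z95 edge 0.159
theta fit 0.909
lid pts 2794 z95 edge 0.161
theta fit 0.942
t 8.4 pos [ 0.5915 -0.0114  0.3063] F [ 0.5  0.  -0.1] q [ 0.59  0.25 -0.36  0.53 -1.33 -0.75]
d mm [ 0.6  1.1 50.5] rot [-0.007 -0.    -0.002]
```

The lid is falling by itself, 1.1 → 0.93 rad with no contact. Meanwhile I'll straighten the tool, staying high.

Emit:
{"method": "jog_arm", "body": {"targets": [{"dx":5,"dy":0,"dz":-10,"rx":0,"ry":-0.1,"rz":0,"gripper":1},{"dx":10,"dy":0,"dz":-20,"rx":0,"ry":-0.2,"rz":0,"gripper":1},{"dx":15,"dy":0,"dz":-30,"rx":0,"ry":-0.3,"rz":0,"gripper":1},{"dx":20,"dy":0,"dz":-40,"rx":0,"ry":-0.4,"rz":0,"gripper":1},{"dx":20,"dy":0,"dz":-40,"rx":0,"ry":-0.5,"rz":0,"gripper":1},{"dx":20,"dy":0,"dz":-40,"rx":0,"ry":-0.6,"rz":0,"gripper":1},{"dx":20,"dy":0,"dz":-40,"rx":0,"ry":-0.6,"rz":0,"gripper":1},{"dx":20,"dy":0,"dz":-40,"rx":0,"ry":-0.6,"rz":0,"gripper":1}]}}

```text
t: 9.07
eef_pos: [0.5911, -0.007, 0.3511]
ee_rot: [-3.134, -0.0, -1.508]
force: [-0.4, -0.1, -0.5]
width: 0.0006
gripper_force: 0.0
```

```bash
python3 -c "
from h import *;from station import arm
lid(arm);rel(arm,pose(-172,300,0))"
```

```text
lid pts 1801 z95 edge 0.121
theta fit 0.616
t 9.12 pos [ 0.5908 -0.0064  0.3506] F [-0.6  0.6 -0.1] q [ 0.32  0.17 -0.02  0.   -1.38 -0.26]
d mm [166.    0.8  50.9] rot [-0.007 -0.002  0.   ]
```

Emit:
{"method": "jog_arm", "body": {"targets": [{"dx":20,"dy":0,"dz":0,"rx":0,"ry":0,"rz":0,"gripper":1},{"dx":45,"dy":0,"dz":0,"rx":0,"ry":0,"rz":0,"gripper":1},{"dx":75,"dy":0,"dz":0,"rx":0,"ry":0,"rz":0,"gripper":1},{"dx":105,"dy":0,"dz":0,"rx":0,"ry":0,"rz":0,"gripper":1},{"dx":130,"dy":0,"dz":0,"rx":0,"ry":0,"rz":0,"gripper":1},{"dx":150,"dy":1,"dz":0,"rx":0,"ry":0,"rz":0,"gripper":1},{"dx":162,"dy":1,"dz":0,"rx":-0.007,"ry":0,"rz":0,"gripper":1},{"dx":166,"dy":1,"dz":0,"rx":-0.007,"ry":0,"rz":0,"gripper":1}]}}

```text
t: 9.78
eef_pos: [0.6008, -0.1719, 0.3498]
ee_rot: [3.139, -0.001, -1.505]
force: [-0.9, 0.4, 0.0]
width: 0.0006
gripper_force: 0.0
```

Emit:
{"method": "jog_arm", "body": {"targets": [{"dx":0,"dy":0,"dz":0,"rx":0,"ry":0,"rz":0,"gripper":1},{"dx":0,"dy":0,"dz":0,"rx":0,"ry":0,"rz":0,"gripper":1},{"dx":0,"dy":0,"dz":0,"rx":0,"ry":0,"rz":0,"gripper":1},{"dx":0,"dy":0,"dz":0,"rx":0,"ry":0,"rz":0,"gripper":1},{"dx":0,"dy":0,"dz":0,"rx":0,"ry":0,"rz":0,"gripper":1},{"dx":0,"dy":0,"dz":0,"rx":0,"ry":0,"rz":0,"gripper":1},{"dx":0,"dy":0,"dz":0,"rx":0,"ry":0,"rz":0,"gripper":1},{"dx":0,"dy":0,"dz":0,"rx":0,"ry":0,"rz":0,"gripper":1}]}}

```text
t: 10.45
eef_pos: [0.601, -0.1708, 0.3511]
ee_rot: [-3.141, 0.0, -1.504]
force: [-0.5, -0.7, -0.1]
width: 0.0006
gripper_force: 0.0
```

Emit:
{"method": "jog_arm", "body": {"targets": [{"dx":0,"dy":0,"dz":0,"rx":0,"ry":0,"rz":0,"gripper":1},{"dx":0,"dy":0,"dz":0,"rx":0,"ry":0,"rz":0,"gripper":1},{"dx":0,"dy":0,"dz":0,"rx":0,"ry":0,"rz":0,"gripper":1},{"dx":0,"dy":0,"dz":0,"rx":0,"ry":0,"rz":0,"gripper":1},{"dx":0,"dy":0,"dz":0,"rx":0,"ry":0,"rz":0,"gripper":1},{"dx":0,"dy":0,"dz":0,"rx":0,"ry":0,"rz":0,"gripper":1},{"dx":0,"dy":0,"dz":0,"rx":0,"ry":0,"rz":0,"gripper":1},{"dx":0,"dy":0,"dz":0,"rx":0,"ry":0,"rz":0,"gripper":1}]}}

```text
t: 11.12
eef_pos: [0.601, -0.171, 0.351]
ee_rot: [-3.141, 0.0, -1.505]
force: [0.9, 0.3, 0.7]
width: 0.0004
gripper_force: 0.0
```

```bash
python3 - <<'E'
from h import *;from station import arm
d=lid(arm);rel(arm,pose(-172,170,0))
f=d['frame'][120:320,260:520];cv2.imwrite('pics/s2.png',cv2.resize(f,None,fx=3,fy=3)[:,:,::-1])
E
```

```text
lid pts 1 z95 edge None
t 11.17 pos [ 0.601 -0.171  0.351] F [-0.6 -0.2  0.4] q [ 0.03  0.23  0.06 -0.   -1.4   0.03]
d mm [1.10e+00 1.00e-01 1.81e+02] rot [-0.     0.     0.002]
```

View pics/s2.png

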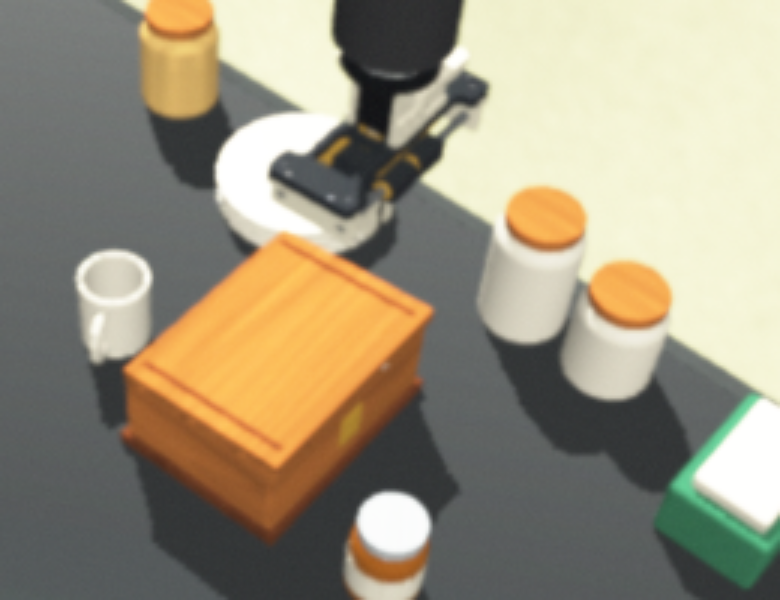

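The crop shows the lid down on the chest (its front edge runs (275,465)–(433,312)) and the gripper well above. I'll descend to about 20 mm above the front edge while checking the lid angle.

```bash
python3 - <<'E'
from h import *;from station import arm
for n in('side','top'):
    d=arm.grab_frame(n);W=cloud(d);L=W-H;a=L@hx;b=L@np.array([-.998,-.064,0]);z=L[...,2]
    q=wood(d)&(abs(b)<.12)&(a<.0)&(a>-.18)&(z>.005)&(z<.06);p=np.polyfit(a[q],z[q],1);print(n,q.sum(),'angle',-p[0],'z at hinge, front',100+1e3*p[1],100+1e3*np.polyval(p,-.172))
E
```

```text
side 1666 angle 0.04970852068958414 z at hinge, front 115.033118906986 123.58298446559448
top 1809 angle 0.055553918432268416 z at hinge, front 116.64115663161877 126.19643060196893
```

Emit:
{"method": "jog_arm", "body": {"targets": [{"dx":0,"dy":0,"dz":30,"rx":0,"ry":0,"rz":0,"gripper":1},{"dx":0,"dy":0,"dz":65,"rx":0,"ry":0,"rz":0,"gripper":1},{"dx":1,"dy":0,"dz":100,"rx":0,"ry":0,"rz":0,"gripper":1},{"dx":1,"dy":0,"dz":130,"rx":0,"ry":0,"rz":0,"gripper":1},{"dx":1,"dy":0,"dz":155,"rx":0,"ry":0,"rz":0,"gripper":1},{"dx":1,"dy":0,"dz":172,"rx":0,"ry":0,"rz":0,"gripper":1},{"dx":1,"dy":0,"dz":180,"rx":0,"ry":0,"rz":0,"gripper":1},{"dx":1,"dy":0,"dz":184,"rx":0,"ry":0,"rz":0,"gripper":1}]}}

```text
t: 11.93
eef_pos: [0.6007, -0.172, 0.1657]
ee_rot: [3.14, 0.0, -1.505]
force: [-0.6, -0.4, 0.2]
width: 0.0005
gripper_force: 0.0
```

```bash
python3 -c "
from h import *;from station import arm
rel(arm,pose(-172,148,0))"
```

```text
t 11.93 pos [ 0.6007 -0.172   0.1657] F [-0.6 -0.4  0.2] q [ 0.03  0.34 -0.21 -0.   -1.02  0.03]
d mm [ 0.2 -0.4 17.7] rot [0.002 0.    0.002]
```

The lid is at rest at 0.05 rad on the stud; both views agree. Next is a slow descent to contact.

Emit:
{"method": "jog_arm", "body": {"targets": [{"dx":0,"dy":0,"dz":3,"rx":0,"ry":0,"rz":0,"gripper":1},{"dx":0,"dy":0,"dz":6,"rx":0,"ry":0,"rz":0,"gripper":1},{"dx":0,"dy":0,"dz":9,"rx":0,"ry":0,"rz":0,"gripper":1},{"dx":0,"dy":0,"dz":11,"rx":0,"ry":0,"rz":0,"gripper":1},{"dx":0,"dy":0,"dz":13,"rx":0,"ry":0,"rz":0,"gripper":1},{"dx":0,"dy":0,"dz":14,"rx":0,"ry":0,"rz":0,"gripper":1},{"dx":0,"dy":0,"dz":15,"rx":0,"ry":0,"rz":0,"gripper":1},{"dx":0,"dy":0,"dz":16,"rx":0,"ry":0,"rz":0,"gripper":1}]}}

```text
t: 12.6
eef_pos: [0.6012, -0.172, 0.1511]
ee_rot: [-3.141, -0.0, -1.504]
force: [1.3, -0.3, 0.4]
width: 0.0005
gripper_force: 0.0
```

Emit:
{"method": "jog_arm", "body": {"targets": [{"dx":0,"dy":0,"dz":0.6,"rx":0,"ry":0,"rz":0,"gripper":1},{"dx":0,"dy":0,"dz":1.2,"rx":0,"ry":0,"rz":0,"gripper":1},{"dx":0,"dy":0,"dz":1.8,"rx":0,"ry":0,"rz":0,"gripper":1},{"dx":0,"dy":0,"dz":2.4,"rx":0,"ry":0,"rz":0,"gripper":1},{"dx":0,"dy":0,"dz":3,"rx":0,"ry":0,"rz":0,"gripper":1},{"dx":0,"dy":0,"dz":3.6,"rx":0,"ry":0,"rz":0,"gripper":1},{"dx":0,"dy":0,"dz":4.2,"rx":0,"ry":0,"rz":0,"gripper":1},{"dx":0,"dy":0,"dz":4.8,"rx":0,"ry":0,"rz":0,"gripper":1}]}}

```text
t: 13.27
eef_pos: [0.6013, -0.172, 0.1467]
ee_rot: [-3.141, -0.0, -1.504]
force: [-2.3, 2.0, 6.0]
width: 0.0003
gripper_force: 3.1
```

Emit:
{"method": "jog_arm", "body": {"targets": [{"dx":0,"dy":0,"dz":0.6,"rx":0,"ry":0,"rz":0,"gripper":1},{"dx":0,"dy":0,"dz":1.2,"rx":0,"ry":0,"rz":0,"gripper":1},{"dx":0,"dy":0,"dz":1.8,"rx":0,"ry":0,"rz":0,"gripper":1},{"dx":0,"dy":0,"dz":2.4,"rx":0,"ry":0,"rz":0,"gripper":1},{"dx":0,"dy":0,"dz":3,"rx":0,"ry":0,"rz":0,"gripper":1},{"dx":0,"dy":0,"dz":3.6,"rx":0,"ry":0,"rz":0,"gripper":1},{"dx":0,"dy":0,"dz":4.2,"rx":0,"ry":0,"rz":0,"gripper":1},{"dx":0,"dy":0,"dz":4.8,"rx":0,"ry":0,"rz":0,"gripper":1}]}}

```text
t: 13.93
eef_pos: [0.6012, -0.1724, 0.1424]
ee_rot: [-3.141, -0.001, -1.504]
force: [-2.9, -0.9, 6.8]
width: 0.0004
gripper_force: 3.3
```

Emit:
{"method": "jog_arm", "body": {"targets": [{"dx":0,"dy":0,"dz":0.3,"rx":0,"ry":0,"rz":0,"gripper":1},{"dx":0,"dy":0,"dz":0.6,"rx":0,"ry":0,"rz":0,"gripper":1},{"dx":0,"dy":0,"dz":0.9,"rx":0,"ry":0,"rz":0,"gripper":1},{"dx":0,"dy":0,"dz":1.2,"rx":0,"ry":0,"rz":0,"gripper":1},{"dx":0,"dy":0,"dz":1.4,"rx":0,"ry":0,"rz":0,"gripper":1},{"dx":0,"dy":0,"dz":1.6,"rx":0,"ry":0,"rz":0,"gripper":1},{"dx":0,"dy":0,"dz":1.8,"rx":0,"ry":0,"rz":0,"gripper":1},{"dx":0,"dy":0,"dz":2,"rx":0,"ry":0,"rz":0,"gripper":1}]}}

```text
t: 14.6
eef_pos: [0.6012, -0.1726, 0.1404]
ee_rot: [-3.141, -0.001, -1.504]
force: [-2.2, -1.8, 6.4]
width: 0.0004
gripper_force: 3.2
```

Emit:
{"method": "jog_arm", "body": {"targets": [{"dx":0,"dy":0,"dz":0.15,"rx":0,"ry":0,"rz":0,"gripper":1},{"dx":0,"dy":0,"dz":0.3,"rx":0,"ry":0,"rz":0,"gripper":1},{"dx":0,"dy":0,"dz":0.45,"rx":0,"ry":0,"rz":0,"gripper":1},{"dx":0,"dy":0,"dz":0.6,"rx":0,"ry":0,"rz":0,"gripper":1},{"dx":0,"dy":0,"dz":0.75,"rx":0,"ry":0,"rz":0,"gripper":1},{"dx":0,"dy":0,"dz":0.9,"rx":0,"ry":0,"rz":0,"gripper":1},{"dx":0,"dy":0,"dz":1.0,"rx":0,"ry":0,"rz":0,"gripper":1},{"dx":0,"dy":0,"dz":1.0,"rx":0,"ry":0,"rz":0,"gripper":1}]}}

```text
t: 15.27
eef_pos: [0.6013, -0.1727, 0.1394]
ee_rot: [-3.141, -0.001, -1.504]
force: [-1.8, -1.5, 6.4]
width: 0.0004
gripper_force: 3.1
```

Emit:
{"method": "jog_arm", "body": {"targets": [{"dx":0,"dy":0,"dz":0.1,"rx":0,"ry":0,"rz":0,"gripper":1},{"dx":0,"dy":0,"dz":0.2,"rx":0,"ry":0,"rz":0,"gripper":1},{"dx":0,"dy":0,"dz":0.3,"rx":0,"ry":0,"rz":0,"gripper":1},{"dx":0,"dy":0,"dz":0.4,"rx":0,"ry":0,"rz":0,"gripper":1},{"dx":0,"dy":0,"dz":0.5,"rx":0,"ry":0,"rz":0,"gripper":1},{"dx":0,"dy":0,"dz":0.6,"rx":0,"ry":0,"rz":0,"gripper":1},{"dx":0,"dy":0,"dz":0.6,"rx":0,"ry":0,"rz":0,"gripper":1},{"dx":0,"dy":0,"dz":0.6,"rx":0,"ry":0,"rz":0,"gripper":1}]}}

```text
t: 15.93
eef_pos: [0.6013, -0.1728, 0.1389]
ee_rot: [-3.141, -0.001, -1.504]
force: [-2.2, -3.7, 7.0]
width: 0.0002
gripper_force: 3.2
```

Emit:
{"method": "jog_arm", "body": {"targets": [{"dx":0,"dy":0,"dz":0.1,"rx":0,"ry":0,"rz":0,"gripper":1},{"dx":0,"dy":0,"dz":0.2,"rx":0,"ry":0,"rz":0,"gripper":1},{"dx":0,"dy":0,"dz":0.3,"rx":0,"ry":0,"rz":0,"gripper":1},{"dx":0,"dy":0,"dz":0.4,"rx":0,"ry":0,"rz":0,"gripper":1},{"dx":0,"dy":0,"dz":0.5,"rx":0,"ry":0,"rz":0,"gripper":1},{"dx":0,"dy":0,"dz":0.5,"rx":0,"ry":0,"rz":0,"gripper":1},{"dx":0,"dy":0,"dz":0.5,"rx":0,"ry":0,"rz":0,"gripper":1},{"dx":0,"dy":0,"dz":0.5,"rx":0,"ry":0,"rz":0,"gripper":1}]}}

```text
t: 16.6
eef_pos: [0.6012, -0.1728, 0.1384]
ee_rot: [-3.141, -0.001, -1.504]
force: [-2.4, -2.7, 6.4]
width: 0.0005
gripper_force: 3.2
```

Emit:
{"method": "jog_arm", "body": {"targets": [{"dx":0,"dy":0,"dz":0.1,"rx":0,"ry":0,"rz":0,"gripper":1},{"dx":0,"dy":0,"dz":0.2,"rx":0,"ry":0,"rz":0,"gripper":1},{"dx":0,"dy":0,"dz":0.3,"rx":0,"ry":0,"rz":0,"gripper":1},{"dx":0,"dy":0,"dz":0.4,"rx":0,"ry":0,"rz":0,"gripper":1},{"dx":0,"dy":0,"dz":0.4,"rx":0,"ry":0,"rz":0,"gripper":1},{"dx":0,"dy":0,"dz":0.4,"rx":0,"ry":0,"rz":0,"gripper":1},{"dx":0,"dy":0,"dz":0.4,"rx":0,"ry":0,"rz":0,"gripper":1},{"dx":0,"dy":0,"dz":0.4,"rx":0,"ry":0,"rz":0,"gripper":1}]}}

```text
t: 17.27
eef_pos: [0.6012, -0.1729, 0.1383]
ee_rot: [-3.141, -0.001, -1.504]
force: [-3.0, -2.9, 9.3]
width: 0.0008
gripper_force: 4.3
```

The lid has met the rim and the force is climbing. I'll go on in small steps to 15 N.

Emit:
{"method": "jog_arm", "body": {"targets": [{"dx":0,"dy":0,"dz":0.1,"rx":0,"ry":0,"rz":0,"gripper":1},{"dx":0,"dy":0,"dz":0.2,"rx":0,"ry":0,"rz":0,"gripper":1},{"dx":0,"dy":0,"dz":0.2,"rx":0,"ry":0,"rz":0,"gripper":1},{"dx":0,"dy":0,"dz":0.2,"rx":0,"ry":0,"rz":0,"gripper":1},{"dx":0,"dy":0,"dz":0.2,"rx":0,"ry":0,"rz":0,"gripper":1},{"dx":0,"dy":0,"dz":0.2,"rx":0,"ry":0,"rz":0,"gripper":1},{"dx":0,"dy":0,"dz":0.2,"rx":0,"ry":0,"rz":0,"gripper":1},{"dx":0,"dy":0,"dz":0.2,"rx":0,"ry":0,"rz":0,"gripper":1}]}}

```text
t: 17.93
eef_pos: [0.6013, -0.1728, 0.1383]
ee_rot: [-3.14, -0.001, -1.504]
force: [-4.3, -1.5, 10.7]
width: 0.0002
gripper_force: 4.9
```

Emit:
{"method": "jog_arm", "body": {"targets": [{"dx":0,"dy":0,"dz":0.1,"rx":0,"ry":0,"rz":0,"gripper":1},{"dx":0,"dy":0,"dz":0.2,"rx":0,"ry":0,"rz":0,"gripper":1},{"dx":0,"dy":0,"dz":0.3,"rx":0,"ry":0,"rz":0,"gripper":1},{"dx":0,"dy":0,"dz":0.4,"rx":0,"ry":0,"rz":0,"gripper":1},{"dx":0,"dy":0,"dz":0.4,"rx":0,"ry":0,"rz":0,"gripper":1},{"dx":0,"dy":0,"dz":0.4,"rx":0,"ry":0,"rz":0,"gripper":1},{"dx":0,"dy":0,"dz":0.4,"rx":0,"ry":0,"rz":0,"gripper":1},{"dx":0,"dy":0,"dz":0.4,"rx":0,"ry":0,"rz":0,"gripper":1}]}}

```text
t: 18.6
eef_pos: [0.6012, -0.1729, 0.1382]
ee_rot: [-3.14, -0.002, -1.504]
force: [-4.4, -0.7, 12.0]
width: 0.0005
gripper_force: 6.2
```

Emit:
{"method": "jog_arm", "body": {"targets": [{"dx":0,"dy":0,"dz":0.1,"rx":0,"ry":0,"rz":0,"gripper":1},{"dx":0,"dy":0,"dz":0.2,"rx":0,"ry":0,"rz":0,"gripper":1},{"dx":0,"dy":0,"dz":0.3,"rx":0,"ry":0,"rz":0,"gripper":1},{"dx":0,"dy":0,"dz":0.4,"rx":0,"ry":0,"rz":0,"gripper":1},{"dx":0,"dy":0,"dz":0.4,"rx":0,"ry":0,"rz":0,"gripper":1},{"dx":0,"dy":0,"dz":0.4,"rx":0,"ry":0,"rz":0,"gripper":1},{"dx":0,"dy":0,"dz":0.4,"rx":0,"ry":0,"rz":0,"gripper":1},{"dx":0,"dy":0,"dz":0.4,"rx":0,"ry":0,"rz":0,"gripper":1}]}}

```text
t: 19.27
eef_pos: [0.6013, -0.1728, 0.1382]
ee_rot: [-3.14, -0.002, -1.504]
force: [-5.2, -1.0, 14.3]
width: 0.0002
gripper_force: 7.4
```

Emit:
{"method": "jog_arm", "body": {"targets": [{"dx":0,"dy":0,"dz":0,"rx":0,"ry":0,"rz":0,"gripper":1},{"dx":0,"dy":0,"dz":0,"rx":0,"ry":0,"rz":0,"gripper":1},{"dx":0,"dy":0,"dz":0,"rx":0,"ry":0,"rz":0,"gripper":1},{"dx":0,"dy":0,"dz":0,"rx":0,"ry":0,"rz":0,"gripper":1},{"dx":0,"dy":0,"dz":0,"rx":0,"ry":0,"rz":0,"gripper":1},{"dx":0,"dy":0,"dz":0,"rx":0,"ry":0,"rz":0,"gripper":1},{"dx":0,"dy":0,"dz":0,"rx":0,"ry":0,"rz":0,"gripper":1},{"dx":0,"dy":0,"dz":0,"rx":0,"ry":0,"rz":0,"gripper":1}]}}

```text
t: 19.93
eef_pos: [0.6013, -0.1729, 0.1382]
ee_rot: [-3.14, -0.002, -1.504]
force: [-6.0, -1.6, 14.3]
width: 0.0005
gripper_force: 7.4
```

I've held about 14.5 N for over half a second. Now I'll lift straight off and check.

Emit:
{"method": "jog_arm", "body": {"targets": [{"dx":0,"dy":0,"dz":-1,"rx":0,"ry":0,"rz":0,"gripper":1},{"dx":0,"dy":0,"dz":-3,"rx":0,"ry":0,"rz":0,"gripper":1},{"dx":0,"dy":0,"dz":-8,"rx":0,"ry":0,"rz":0,"gripper":1},{"dx":0,"dy":0,"dz":-20,"rx":0,"ry":0,"rz":0,"gripper":1},{"dx":0,"dy":0,"dz":-40,"rx":0,"ry":0,"rz":0,"gripper":1},{"dx":0,"dy":0,"dz":-65,"rx":0,"ry":0,"rz":0,"gripper":1},{"dx":0,"dy":0,"dz":-90,"rx":0,"ry":0,"rz":0,"gripper":1},{"dx":0,"dy":0,"dz":-110,"rx":0,"ry":0,"rz":0,"gripper":1}]}}

```text
t: 20.6
eef_pos: [0.6016, -0.172, 0.2488]
ee_rot: [-3.139, -0.0, -1.504]
force: [1.0, -1.6, 1.0]
width: 0.0008
gripper_force: 0.0
```

Emit:
{"method": "jog_arm", "body": {"targets": [{"dx":0,"dy":0,"dz":-20,"rx":0,"ry":0,"rz":0,"gripper":1},{"dx":0,"dy":0,"dz":-40,"rx":0,"ry":0,"rz":0,"gripper":1},{"dx":0,"dy":0,"dz":-60,"rx":0,"ry":0,"rz":0,"gripper":1},{"dx":0,"dy":0,"dz":-75,"rx":0,"ry":0,"rz":0,"gripper":1},{"dx":0,"dy":0,"dz":-80,"rx":0,"ry":0,"rz":0,"gripper":1},{"dx":0,"dy":0,"dz":-80,"rx":0,"ry":0,"rz":0,"gripper":1},{"dx":0,"dy":0,"dz":-80,"rx":0,"ry":0,"rz":0,"gripper":1},{"dx":0,"dy":0,"dz":-80,"rx":0,"ry":0,"rz":0,"gripper":1}]}}

```text
t: 21.27
eef_pos: [0.6006, -0.1718, 0.3246]
ee_rot: [3.14, 0.001, -1.505]
force: [-0.3, 0.6, -0.4]
width: 0.0007
gripper_force: 0.0
```

```bash
python3 - <<'E'
from h import *;from station import arm
for n in('side','top'):
    d=arm.grab_frame(n);W=cloud(d);L=W-H;a=L@hx;b=L@np.array([-.998,-.064,0]);z=L[...,2]
    q=wood(d)&(abs(b)<.12)&(a<.0)&(a>-.18)&(z>.005)&(z<.06);p=np.polyfit(a[q],z[q],1);print(n,q.sum(),'angle',-p[0],'z',100+1e3*p[1],100+1e3*np.polyval(p,-.172))
for nm,(u,v) in dict(mug=(281,228),jar=(413,241)).items():
    B=W[v-12:v+13,u-12:u+13].reshape(-1,3);B=B[B[:,2]>np.nanmax(B[:,2])-.008];print(nm,B.mean(0))
print(arm.get_state()['force'])
E
```

```text
side 2393 angle 0.002632007955262962 z 114.92400510471771 115.37671047302294
top 1737 angle -0.004648929666802267 z 117.8502451472094 117.05062924451943
mug [0.50248275 0.04369397 0.74539571]
jar [ 0.51946328 -0.21024821  0.41415582]
[ 0.71446777 -0.07316428 -0.60386704]
```

```bash
python3 -c "
from station import arm
print(arm.job_done())"
```

```text
the job is handed in; nothing more can be done
None
```

The chest is closed and the job is handed in: the lid went over and swung down untouched, then I pressed it home at about 14.5 N for over half a second. Both cameras read it flat to within 0.005 rad, and no force reading exceeded 16 N; the arm hid the mug and jar from the final top-camera check, but nothing touched them.

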